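Clear the photometer and hold the check cell in its light path

TASK

An empty cup blocks the light path of the whey photometer: move it out and nest it fully down into the identical cup standing on the worktop, and let go. Then take the tall glass check cell out of the rack by its frosted faces, fingers never touching its clear faces, and hold it upright midway between the two heads, touching nothing but the fingers, clear faces square to the heads and the light axis passing through the cell 25 mm above its underside. Finish while still holding it there; leave the short cell, the lidded sample cup and the marker pen where they are.

Things in the scene. Friction and masses are not known exactly. Their poses are not given: they have to be found in the camera images.
- photometer: Fixed whey photometer: base plate 70 x 230 mm, its top at z = 12 mm, with a white head 60 x 46 mm, 90 mm high, on each end. Origin: middle of its underside, on the worktop; z up, y along the light axis (from head to head), x across it. Open gap between the heads y = -65 to +65 mm; a dark lens nose 24 mm in diameter juts from each head to 53 mm from the middle.
- light_mid (a point): The middle of the light path, midway between the two lens noses, 55 mm above the worktop; the light axis passes through it along the photometer's y.
- cup: White stacking cup upright on the base plate in the gap. Origin: centre of underside, z up. 70 mm tall, 60 g; foot 32 mm wide, taper to 50 mm at 50 mm up, then an upright collar 58 mm in diameter from 50 to 70 mm (grip across it). Mouth 52 mm, inner floor at 30 mm. Fully nested, its foot stands on the other's inner floor: 30 mm above the other's underside, collar 10 mm above the other's rim.
- stack_cup: The identical white cup standing upright and loose on the worktop, left of the rack and nearer than the photometer. Origin: centre of its underside, z up; sizes as for the other cup.
- rack: Grey rack block, 60 x 140 x 30 mm, fixed. Origin: middle of its underside; z up, y along its length. Two rectangular pockets 27 x 38 mm, 18 mm deep, at y = +33 and -33 mm; one holds the tall cell, the other the short one (which is where varies).
- cell: Tall glass check cell 24 x 35 x 80 mm, about 95 g, grey stopper as top 8 mm; upright in a rack pocket, underside 12 mm above the worktop. Origin: centre of underside, z up. Frosted fluted white faces, 32 mm wide, at x = -12 and +12 mm: grip there, 24 mm across. Narrow clear faces at y = -17.5 and +17.5 mm: light passes along y. Alike after half a turn.
- cell_mid (a point): Point inside the tall cell on its centre line, 25 mm above its underside, which the light axis should pass through.
- cell_clear_a: One clear face plate of the tall cell, 18 mm wide, 64 mm tall, 1.5 mm proud, at the cell's y = +16.8 mm; origin at its centre, axes as the cell's. Fingers must not touch it.
- cell_clear_b: The other clear face plate, the same at y = -16.8 mm.
- short_cell: Bystander: the same glass cell but only 55 mm tall, in the other rack pocket; origin as for the tall cell. Leave it there.
- lidded_cup: Bystander: sample cup with a closed lid, 50 mm in diameter, 46 mm tall, on the worktop left of the photometer; origin at the centre of its underside.
- marker: Bystander: marker pen 13 x 127 x 16 mm lying on the worktop right of the photometer; origin at the centre of its underside.

How it is judged:
By the outcome, as a careful person would: the job done as asked, in the order asked, and still so for the second after the job is handed in, while the arm keeps its last pose, push and grip.
It also fails if it takes over 54 s, if anything falls off the work surface, if the arm or the gripper's body presses on something with over 40 N, if the wrist force passes 120 N, or if a joint passes its speed limit or range.

ROBOT

A 7-joint arm with a two-finger parallel gripper is mounted at the origin on a cart in front of the work surface, level with it; the furniture and walls round the work are solid. World frame = base frame: x ahead of the robot, y to its left, z up, the work surface at z = 0. Lengths are in mm, angles in rad, forces in N, time in s.
With the tool pointing down it reaches from about 350 to 900 mm from the base axis. Payload 19.9 kg.
Tool frame: the origin (TCP) lies between the finger pads; the fingertips stand 11 mm ahead of it and the grasp point (between the pads) lies 8 mm behind it; z points along the fingers, y is the direction in which the jaws open and shut (so a half turn about z gives the same grasp; the last joint's range is limited). The gripper opens to 94 mm and grips with 3 to 60 N. Pads are 16 mm wide; open, the fingers measure 119 mm over their backs; the gripper's body (75 mm by 177 mm) begins 78 mm behind the grasp point.
Start: joints at [1.272, 0.417, -0.01, 1.614, 0.005, 1.111, -0.053], TCP at [158.737, -604.485, 216.425] pointing down, gripper open.
Joint ranges: [-2.81, 2.81], [-0.39, 2.02], [-1.27, 1.25], [0.06, 2.57], [-1.19, 4.33], [0.19, 2], [-2.82, 2.82]. Speed limits (rad/s): [1.89, 1.89, 2.39, 2.39, 3.01, 3.01, 3.01].

INTERFACE

Orientations are given as a unit quaternion [x, y, z, w].
In Python, from rig import read_state, get_image, camera_model, hand_in gives the robot as it stands. The module is installed in compiled form; this text tells all that it offers.
- The arm moves only by the tool arm_command, never from a script. Its arguments are lists of equal length, an entry for each row: "grip": the finger opening in cm, from 0 to 9.4; "linear": the shift along the world's x, y, z in cm, a list of three; "yaw": the turn about the world's z in rad. A call has exactly 5 rows; each row is the pose to reach, as a shift and turn from the pose commanded when the call began; what a row does not reach only later rows make up. A row lasts 1/12 s, in which the tool goes at most 41.7 mm and 7.16 degrees, less where a joint would pass 70% of its speed; a pose out of reach is approached as far as the arm can. A call with a gripper value outside its range is refused whole. The fingers move at their own pace and stop on an object; "grip_force" is the grip in N (left out, the last holds). Time passes only in rows, so rows that repeat a pose let the fingers close, or fill a call up. It gives the time, the measured TCP pose, the force and the opening at its end, in the units of the state.
- read_state(): the state, without advancing time (a new reading comes with each control period).
- get_image(name): name is "scene" or "side" or "wrist"; returns the picture (420x560x3 uint8, blue, green, red); there is no depth.
- camera_model(name): a dict with "mtx" (3x3 intrinsics, pixels), "rvec" (rotation vector, rad) and "tvec" (3), from world to camera coordinates, as OpenCV has them; the wrist camera has in their place "hand_eye" (4x4, takes a point from camera to tool coordinates, whose origin is the TCP and whose axes are the flange's). Camera axes: x right, y down, z forward; pixel columns grow to the right and rows downward; lengths in mm; the calibration is good to about 2 mm. A picture is of the moment at which its call begins: read the wrist's pose just before it. camera_model takes no time and is no camera call.
- hand_in(): hands the job in, once; it reports no verdict.
The state is a dict: "time_s": time; "joints": joint angles; "joint_vel": joint speeds; "joint_torque": joint torques, N m; "tool_pos": TCP position; "orientation": TCP orientation; "contact_force": force on the tool from outside, world axes, zero at the start; "ft_torque": the same for the moment, N m; "width": opening from 0.0 (shut) to 1.0 (fully open).
Only numpy, scipy, OpenCV 4.12 (cv2) and the standard library are available. Lean on these libraries where they do the work, as an engineer would, in place of code of your own. Each camera call takes 0.05 s, during which the arm holds its last target.

## Working session

There is one attempt and no reset: what is moved stays moved. The work goes in short steps, Python scripts to look and compute and a tool call to move; the robot and the scene stay as the last step left them, time stands still between calls to the robot, and variables do not carry over. Pictures are saved under pics/ and viewed, and the job is handed in when it is done.

Besides the shell and the picture viewer there is one more tool, called after "Emit:" as name(argument=value, ...), one argument or row to a line, values as JSON. arm_command: Moves the arm, as the interface text tells. Its arguments: {"type":"object","properties":{"grip":{"type":"array"},"linear":{"type":"array"},"yaw":{"type":"array"},"grip_force":{"type":"number"}},"required":["grip","linear","yaw"]}

```bash
mkdir -p pics; python3 - <<'E'
from rig import *
import cv2
print(read_state())
for n in("scene","side","wrist"):
    m=camera_model(n);print(n,m)
    cv2.imwrite(f"pics/{n}0.png",get_image(n))
E
```

```text
{'time_s': 0.0, 'joints': array([ 1.27248167,  0.41794732, -0.01030544,  1.6141486 ,  0.0046798 ,
        1.11072027, -0.0529759 ]), 'joint_vel': array([ 1.43986546e-04, -4.43492580e-05,  1.19872962e-04,  1.75427951e-03,
        6.07622639e-04,  7.31321373e-04, -1.59435101e-04]), 'joint_torque': array([-9.58422675e-05, -8.51250243e+01,  6.39016069e-01, -4.25996125e+01,
       -4.89946408e-02,  1.85722980e-02,  6.83588746e-05]), 'tool_pos': array([ 158.65531501, -604.15708549,  215.85265903]), 'orientation': array([ 9.91765290e-01,  1.28067361e-01, -1.12092967e-04, -5.89189449e-04]), 'contact_force': array([-0.8084986 ,  0.51912329, -0.41277393]), 'ft_torque': array([0.01224853, 0.01668101, 0.01215828]), 'width': 0.9994535783080344}
scene {'mtx': array([[412.50799977,   0.        , 277.61214515],
       [  0.        , 412.50799977, 210.33483005],
       [  0.        ,   0.        ,   1.        ]]), 'rvec': array([ 2.2915984 , -0.67918721,  0.25009597]), 'tvec': array([-461.19336745,  260.06877382,  769.41496398])}
side {'mtx': array([[452.68530344,   0.        , 286.50574141],
       [  0.        , 452.68530344, 215.06042747],
       [  0.        ,   0.        ,   1.        ]]), 'rvec': array([ 2.24610797, -0.26006675,  0.13221745]), 'tvec': array([-531.52333371,  133.79284579,  811.7134339 ])}
wrist {'mtx': array([[344.99931507,   0.        , 286.22241   ],
       [  0.        , 344.99931507, 210.87919084],
       [  0.        ,   0.        ,   1.        ]]), 'hand_eye': array([[-1.76339592e-04, -9.65177404e-01, -2.61596156e-01,
         7.64815123e+01],
       [ 9.99999862e-01, -4.05778393e-05, -5.24376030e-04,
        -1.15159688e+00],
       [ 4.95500889e-04, -2.61596212e-01,  9.65177277e-01,
        -1.68595656e+02],
       [ 0.00000000e+00,  0.00000000e+00,  0.00000000e+00,
         1.00000000e+00]])}
```

View pics/scene0.png

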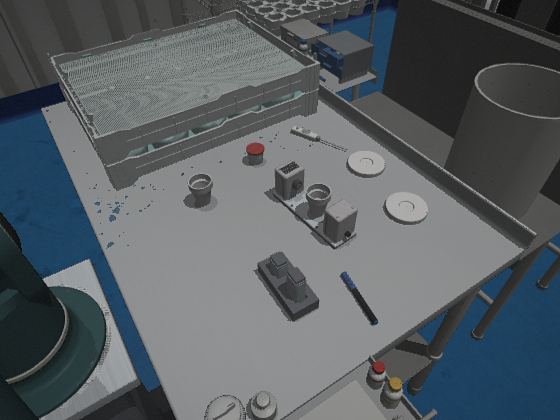

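View pics/side0.png

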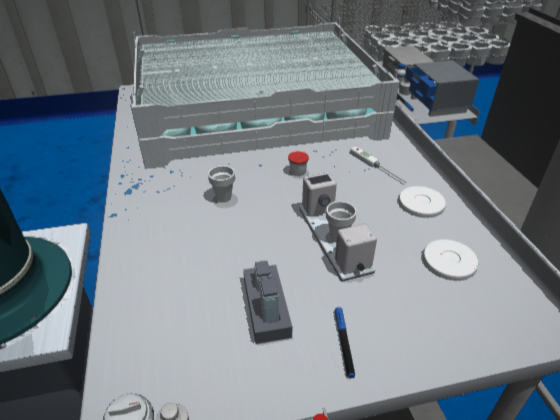

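View pics/wrist0.png

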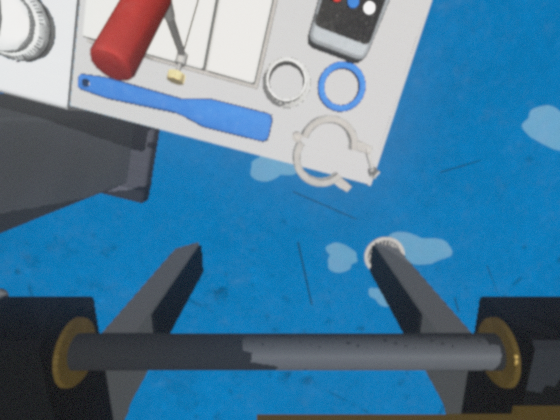

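The scene view shows the cup in the gap at about (318,198), the loose cup at (201,188), the rack at (288,283) and the lidded cup at (255,153). In the side view the same things are at (341,218), (222,183), (267,300) and (298,163). The wrist camera does not see the work yet. I'll enlarge the views to measure.

```bash
python3 - <<'E'
import cv2
s=cv2.imread("pics/scene0.png");d=cv2.imread("pics/side0.png")
cv2.imwrite("pics/sc_a.png",cv2.resize(s[140:260,180:380],None,fx=4,fy=4,interpolation=cv2.INTER_CUBIC))
cv2.imwrite("pics/sd_a.png",cv2.resize(d[150:290,195:395],None,fx=4,fy=4,interpolation=cv2.INTER_CUBIC))
cv2.imwrite("pics/sc_b.png",cv2.resize(s[240:325,240:340],None,fx=6,fy=6,interpolation=cv2.INTER_CUBIC))
cv2.imwrite("pics/sd_b.png",cv2.resize(d[250:345,230:310],None,fx=6,fy=6,interpolation=cv2.INTER_CUBIC))
E
```

```text
(no output)
```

View pics/sc_a.png

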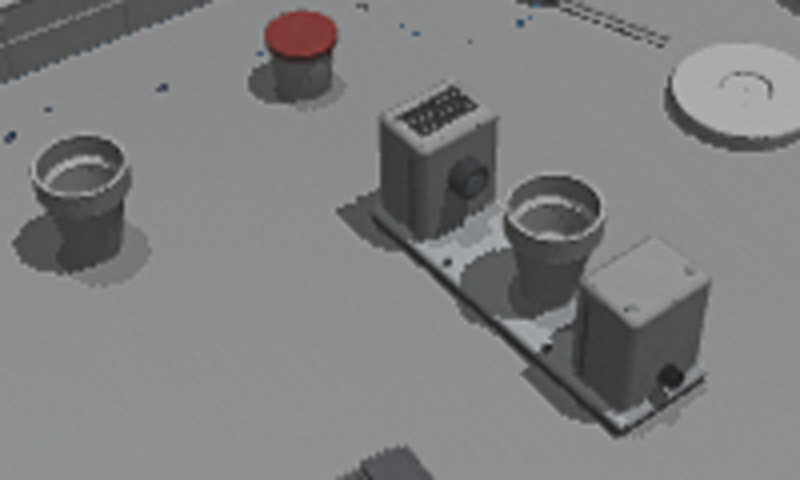

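View pics/sd_a.png

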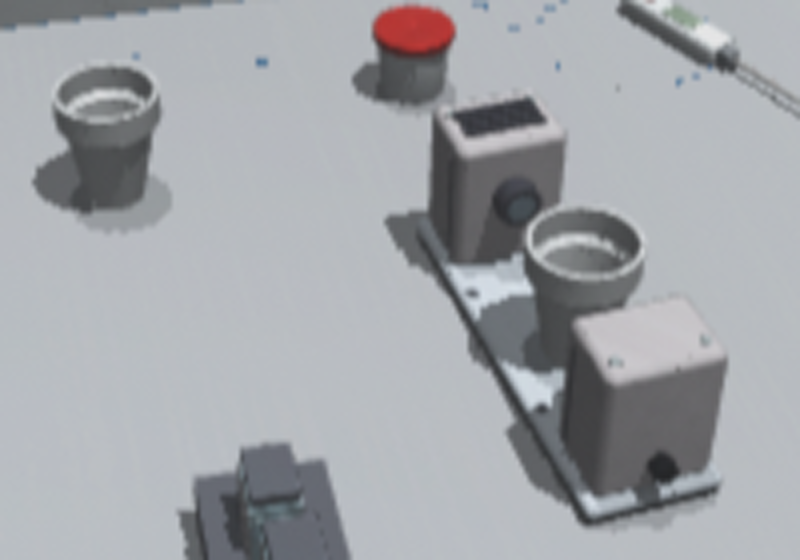

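View pics/sc_b.png

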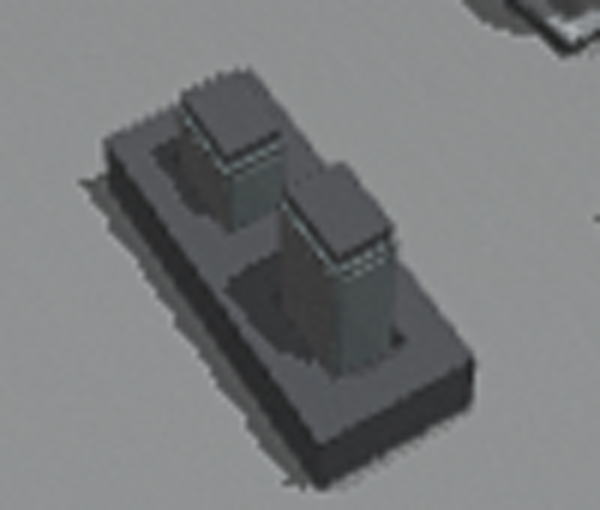

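View pics/sd_b.png

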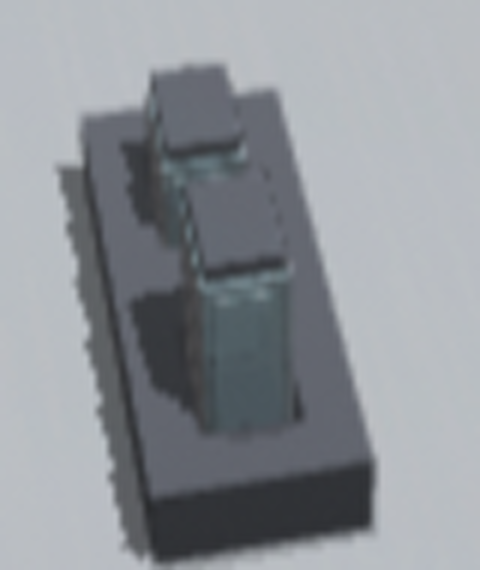

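```bash
cat > h.py <<'E'
import numpy as np,cv2
from rig import *
def P(n):
    m=camera_model(n);return m['mtx'],cv2.Rodrigues(m['rvec'])[0],np.array(m['tvec']).ravel()
def ray(n,uv,st=None):
    m=camera_model(n)
    if n=='wrist':
        from scipy.spatial.transform import Rotation as R
        T=np.eye(4);T[:3,:3]=R.from_quat(st['orientation']).as_matrix();T[:3,3]=st['tool_pos']
        T=T@m['hand_eye'];d=T[:3,:3]@np.linalg.solve(m['mtx'],[uv[0],uv[1],1]);return T[:3,3],d/np.linalg.norm(d)
    K,Rm,t=P(n);d=Rm.T@np.linalg.solve(K,[uv[0],uv[1],1]);return -Rm.T@t,d/np.linalg.norm(d)
def onz(n,uv,z,st=None):
    o,d=ray(n,uv,st);return o+d*(z-o[2])/d[2]
def tri(rs):
    A=np.zeros((3,3));b=np.zeros(3)
    for o,d in rs:
        M=np.eye(3)-np.outer(d,d);A+=M;b+=M@o
    return np.linalg.solve(A,b)
def full(c,off,s):return ((c[0]+.5)/s-.5+off[0],(c[1]+.5)/s-.5+off[1])
E
python3 - <<'E'
from h import *
np.set_printoptions(precision=1,suppress=True)
a=(180,140);b=(195,150);c=(240,240);d=(230,250)
L=[('cup rim',82,(555,209),(584,244),a,b,4),('stack rim',70,(82,169),(107,95),a,b,4),
('base L',12,(373,212),(418,222),a,b,4),('base N',12,(617,428),(588,515),a,b,4),('base R',12,(704,375),(718,482),a,b,4),
('rack FL',30,(105,145),(82,117),c,d,6),('rack NL',30,(318,442),(152,500),c,d,6),('rack NR',30,(474,365),(375,462),c,d,6),
('tall a',92,(282,205),(188,182),c,d,6),('tall b',92,(338,165),(265,168),c,d,6),('tall c',92,(395,232),(292,262),c,d,6),('tall d',92,(345,260),(205,275),c,d,6),
('short a',67,(182,95),(150,75),c,d,6),('short d',67,(230,155),(165,152),c,d,6)]
for n,z,u,v,o1,o2,s in L:
    u=full(u,o1,s);v=full(v,o2,s)
    print(n,z,onz('scene',u,z),onz('side',v,z),tri([ray('scene',u),ray('side',v)]))
E
```

```text
cup rim 82 [645.5 -20.7  82. ] [646.9 -20.9  82. ] [647.9 -17.9  79.1]
stack rim 70 [440.6 172.4  70. ] [442.4 173.1  70. ] [442.2 176.1  67.3]
base L 12 [596.1  97.4  12. ] [598.3  99.2  12. ] [597.8  99.6  10.7]
base N 12 [ 616.4 -123.6   12. ] [ 619.1 -126.7   12. ] [ 623.8 -115.8   -0.9]
base R 12 [ 681.3 -120.3   12. ] [ 684.5 -120.7   12. ] [ 687.3 -115.     4.4]
rack FL 30 [444.7 -82.4  30. ] [447.  -80.8  30. ] [446.4 -79.8  27.7]
rack NL 30 [ 441.9 -218.6   30. ] [ 442.8 -220.9   30. ] [ 443.7 -216.    23.8]
rack NR 30 [ 499.5 -223.1   30. ] [ 502.3 -222.4   30. ] [ 502.4 -220.1   25.3]
tall a 92 [ 458.2 -173.6   92. ] [ 464.  -169.8   92. ] [ 462.6 -168.5   87.3]
tall b 92 [ 481.3 -170.6   92. ] [ 484.7 -169.6   92. ] [ 484.5 -166.7   87.3]
tall c 92 [ 481.7 -201.    92. ] [ 484.6 -202.6   92. ] [ 485.8 -195.9   83.4]
tall d 92 [ 463.1 -201.    92. ] [ 462.2 -201.8   92. ] [ 462.6 -201.6   92.3]
short a 67 [ 464.5 -103.4   67. ] [ 464.8 -104.4   67. ] [ 465.2 -102.    64.7]
short d 67 [ 464.6 -133.1   67. ] [ 463.5 -134.8   67. ] [ 464.2 -133.3   66.2]
```

The rim and corner points agree between the two views to about 3 mm. The cup in the gap is at about (646,-21) and the stack cup at (441,173). The photometer is at about (640,-11) with yaw near 0.09. The tall cell is the near one, at about (473,-186), and the rack yaw is about -0.03. Next I'll move over the cup with the jaws along the photometer's x.

Emit:
arm_command(
  grip=[9.4,9.4,9.4,9.4,9.4],
  linear=[
    [2.4,2.9,0.5],
    [4.8,5.8,1],
    [7.2,8.7,1.5],
    [9.6,11.6,2],
    [12,14.5,2.5],
  ],
  yaw=[0.07,0.14,0.21,0.28,0.35],
)

```text
time_s: 0.57
tool_pos: [279.5, -457.8, 241.6]
orientation: [0.954, 0.3, -0.0, -0.0]
contact_force: [1.1, -1.0, 0.6]
width: 0.995
```

Emit:
arm_command(
  grip=[9.4,9.4,9.4,9.4,9.4],
  linear=[
    [2.4,2.9,0.5],
    [4.8,5.8,1],
    [7.2,8.7,1.5],
    [9.6,11.6,2],
    [12,14.5,2.5],
  ],
  yaw=[0.07,0.14,0.21,0.28,0.35],
)

```text
time_s: 0.98
tool_pos: [399.5, -312.9, 266.7]
orientation: [0.887, 0.462, -0.0, 0.0]
contact_force: [0.7, -0.5, -0.8]
width: 0.999
```

Emit:
arm_command(
  grip=[9.4,9.4,9.4,9.4,9.4],
  linear=[
    [2.4,2.9,0],
    [4.8,5.8,0],
    [7.2,8.7,0],
    [9.6,11.6,0],
    [12,14.5,0],
  ],
  yaw=[0.07,0.14,0.21,0.28,0.35],
)

```text
time_s: 1.4
tool_pos: [519.5, -167.9, 266.5]
orientation: [0.793, 0.609, -0.0, 0.0]
contact_force: [0.5, -0.5, 0.1]
width: 0.998
```

Emit:
arm_command(
  grip=[9.4,9.4,9.4,9.4,9.4],
  linear=[
    [2.4,2.9,0],
    [4.8,5.8,0],
    [7.2,8.7,0],
    [9.6,11.6,0],
    [12,14.5,0],
  ],
  yaw=[0.07,0.14,0.21,0.28,0.35],
)

```text
time_s: 1.82
tool_pos: [639.6, -23.1, 266.2]
orientation: [0.675, 0.738, -0.0, -0.0]
contact_force: [-0.3, -1.0, -0.1]
width: 0.999
```

```bash
python3 - <<'E'
from h import *
import pickle
st=read_state();im=get_image('wrist');cv2.imwrite('pics/w1.png',im);pickle.dump(st,open('st1.pkl','wb'));print(st['tool_pos'],st['orientation'])
E
```

```text
[639.57323161 -23.08191623 266.22665051] [ 6.74973937e-01  7.37841551e-01 -1.55441728e-04 -6.96275515e-05]
```

View pics/w1.png

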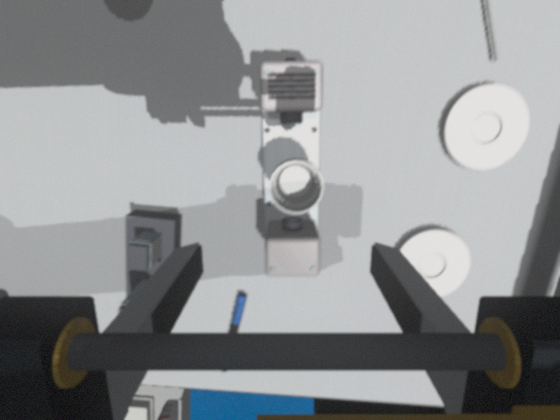

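The wrist view shows the cup rim at (297,186), the heads at (291,86) and (292,253), and the rack at the left. I'll enlarge it to measure.

```bash
python3 - <<'E'
import cv2
w=cv2.imread("pics/w1.png")
cv2.imwrite("pics/w1a.png",cv2.resize(w[50:170,230:350],None,fx=5,fy=5,interpolation=cv2.INTER_CUBIC))
cv2.imwrite("pics/w1b.png",cv2.resize(w[150:285,230:350],None,fx=4.4,fy=4.4,interpolation=cv2.INTER_CUBIC))
E
```

```text
(no output)
```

View pics/w1a.png

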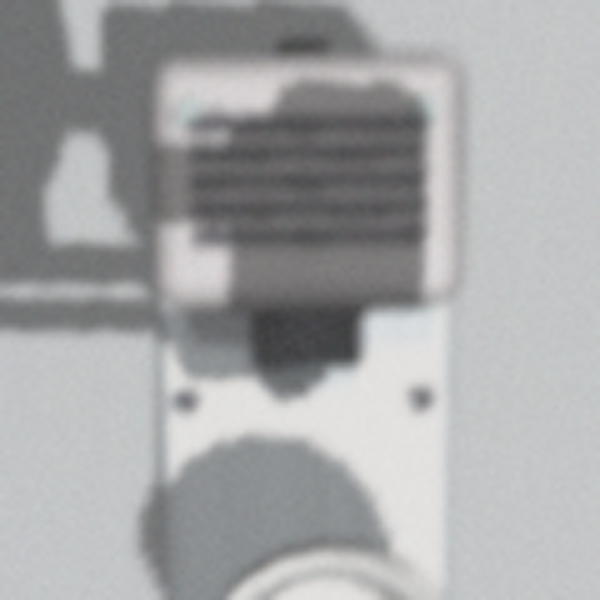

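View pics/w1b.png

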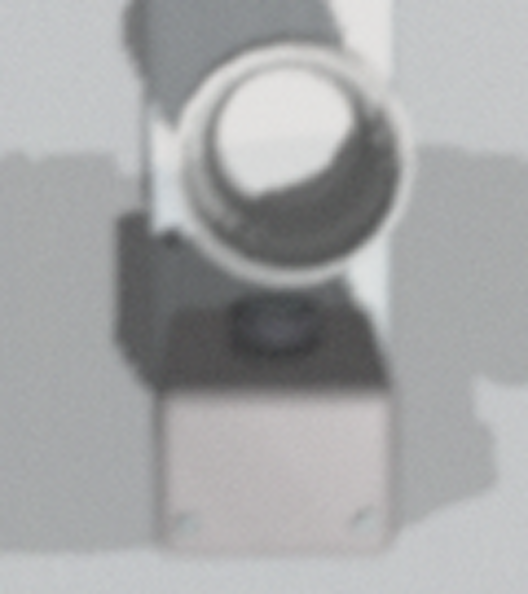

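```bash
python3 - <<'E'
from h import *
import pickle
np.set_printoptions(precision=1,suppress=True)
st=pickle.load(open('st1.pkl','rb'))
def f(c,o,s,z): return onz('wrist',full(c,o,s),z,st)[:2]
A=((230,50),5);B=((230,150),4.4)
h1=[f(c,*A,102) for c in [(158,55),(462,55),(160,305),(460,303)]]
h2=[f(c,*B,102) for c in [(163,390),(390,388),(158,552),(394,550)]]
print('head1',h1,np.mean(h1,0));print('head2',h2,np.mean(h2,0))
m1,m2=np.mean(h1,0),np.mean(h2,0)
for q,p in(('heads',(m1+m2)/2),):print(q,p)
v=m1-m2;print('sep',np.hypot(*v),'yaw',np.arctan2(-v[0],v[1]))
print('rim',f((295,163),*B,82),'edges',[f(c,*B,82) for c in [(178,163),(412,163),(295,42),(295,285)]])
print('base edge',[f(c,*A,12) for c in[(163,400),(446,400)]], [f(c,*B,12) for c in[(150,180),(392,180)]])
E
```

```text
head1 [array([606.3, 100.8]), array([660.4, 105.6]), array([609.6,  58. ]), array([665. ,  63.3])] [635.3  81.9]
head2 [array([623.6, -66.5]), array([676. , -61.3]), array([ 625.4, -107.5]), array([ 681.6, -101.9])] [651.6 -84.3]
heads [643.5  -1.2]
sep 167.0160031845577 yaw 0.09775713909459324
rim [649.9 -14.3] edges [array([622.3, -16.7]), array([677.4, -11.8]), array([647.1,  14.1]), array([652.8, -44.1])]
base edge [array([605.5,  37.5]), array([672.8,  43.5])] [array([612.6, -36.3]), array([681.1, -30.2])]
```

The wrist view gives a photometer yaw of about 0.10. It disagrees with the fixed cameras by about 4 to 7 mm, and the head widths fit tops at z = 90 rather than 102. I'll look again closer, with the arm at rest.

Emit:
arm_command(
  grip=[9.4,9.4,9.4,9.4,9.4],
  linear=[
    [0.4,0.3,-2],
    [0.8,0.6,-4],
    [0.8,0.6,-6],
    [0.8,0.6,-8],
    [0.8,0.6,-8],
  ],
  yaw=[0.01,0.01,0.01,0.01,0.01],
)

```text
time_s: 2.28
tool_pos: [644.9, -18.7, 182.5]
orientation: [0.672, 0.74, -0.002, -0.002]
contact_force: [-0.8, -0.3, -0.7]
width: 0.999
```

```bash
python3 - <<'E'
from h import *
import pickle
get_image('scene')
st=read_state();im=get_image('wrist');cv2.imwrite('pics/w2.png',im);pickle.dump(st,open('st2.pkl','wb'));print(st['tool_pos'],st['orientation'],st['joint_vel'])
cv2.imwrite("pics/w2a.png",cv2.resize(im[0:330,190:390],None,fx=3.,fy=1.8,interpolation=cv2.INTER_CUBIC))
E
```

```text
[645.73242879 -18.66034274 184.82519372] [ 0.67236323  0.74021936 -0.00109199 -0.00133979] [ 0.00412661 -0.03766156 -0.01630592 -0.04391586 -0.00891874  0.02559508
  0.00592914]
```

View pics/w2.png

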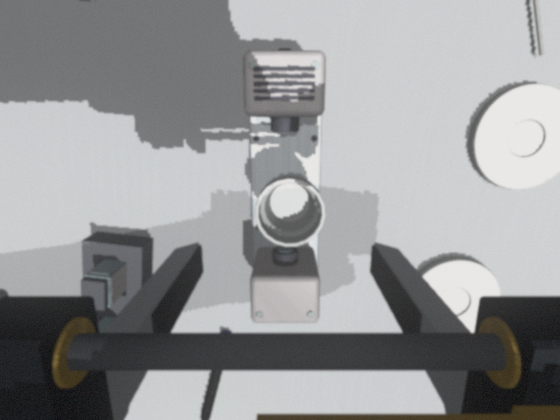

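```bash
python3 - <<'E'
from h import *
import pickle
np.set_printoptions(precision=1,suppress=True)
st=pickle.load(open('st2.pkl','rb'));s1=pickle.load(open('st1.pkl','rb'))
F=lambda u,z:onz('wrist',u,z,st)[:2]
for z in(90,102):
    h1=[F(c,z) for c in[(244,50),(326,50),(247,115),(325,114)]];h2=[F(c,z) for c in[(254,277),(317,277),(252,321),(319,320)]]
    m1,m2=np.mean(h1,0),np.mean(h2,0);v=m1-m2
    print(z,h1,h2,(m1+m2)/2,np.hypot(*v),np.arctan2(-v[0],v[1]))
print('rim',F((291.5,212.5),82),[F(c,82) for c in[(257,212),(326,212),(291,177),(291,248)]])
# triangulate rim between w1,w2 and scene/side
c1=full((295,163),(230,150),4.4)
r=[ray('wrist',c1,s1),ray('wrist',(291.5,212.5),st)]
print(tri(r)); a=ray('scene',full((555,209),(180,140),4));b=ray('side',full((584,244),(195,150),4))
print(tri(r+[a,b]),tri([r[1],a,b]),tri([r[0],a,b]))
E
python3 - <<'E'
import cv2
w=cv2.imread("pics/w2.png")
cv2.imwrite("pics/w2b.png",cv2.resize(w[165:330,230:350],None,fx=3.6,fy=3.6,interpolation=cv2.INTER_CUBIC))
E
```

```text
90 [array([604.3, 101. ]), array([661.7, 106.5]), array([609.4,  57.3]), array([666.4,  63.5])] [array([623.8, -72.2]), array([676.1, -67. ]), array([ 625. , -113.9]), array([ 682.6, -107.2])] [643.7  -4. ] 172.9223830551952 0.0952316710596121
102 [array([605.9,  99.1]), array([660.7, 104.3]), array([610.7,  57.3]), array([665.2,  63.2])] [array([624.5, -66.2]), array([674.4, -61.3]), array([ 625.7, -106. ]), array([680.7, -99.7])] [643.5  -1.2] 165.04615275285587 0.09523167105961272
rim [649.7 -15.8] [array([621.6, -18.1]), array([677.6, -12.6]), array([646.4,  13.3]), array([652.3, -46.6])]
[649.  -10.6 101. ]
[649.5 -16.   77.1] [649.1 -16.7  77.7] [649.7 -15.3  76.4]
```

View pics/w2b.png

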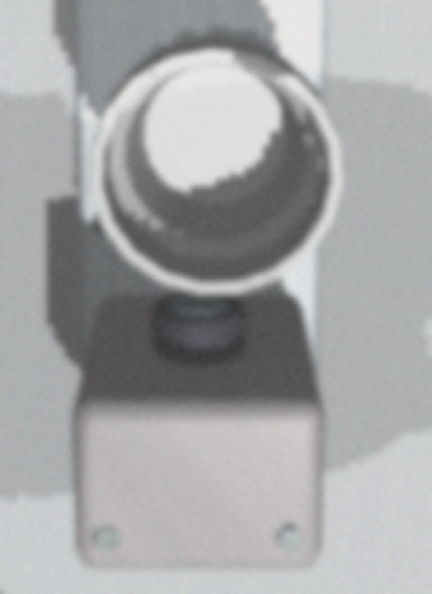

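The close views put the cup at about (649,-16.5), and the rim diameter of 56 to 60 mm fits. The photometer is at about (643.5,-5) with yaw 0.096. I'll descend and grip the collar.

Emit:
arm_command(
  grip=[9.4,9.4,9.4,9.4,9.4],
  linear=[
    [0.2,0.2,-2.5],
    [0.2,0.2,-5],
    [0.2,0.2,-7.5],
    [0.2,0.2,-9.5],
    [0.2,0.2,-11.8],
  ],
  yaw=[0,0,0,0,0],
)

```text
time_s: 2.8
tool_pos: [649.9, -16.7, 69.5]
orientation: [0.673, 0.74, 0.001, 0.001]
contact_force: [1.1, 0.4, 1.0]
width: 1.002
```

Emit:
arm_command(
  grip=[9.4,7,5,5,5],
  linear=[
    [0,0,0],
    [0,0,0],
    [0,0,0],
    [0,0,0],
    [0,0,0],
  ],
  yaw=[0,0,0,0,0],
  grip_force=15,
)

```text
time_s: 3.22
tool_pos: [649.6, -16.5, 70.1]
orientation: [0.672, 0.74, 0.001, 0.001]
contact_force: [0.2, -0.6, 0.2]
width: 0.752
```

Emit:
arm_command(
  grip=[5,5,5,5,5],
  linear=[
    [0,0,0],
    [0,0,0],
    [0,0,0],
    [0,0,0],
    [0,0,0],
  ],
  yaw=[0,0,0,0,0],
)

```text
time_s: 3.63
tool_pos: [649.0, -16.5, 69.0]
orientation: [0.672, 0.74, 0.0, 0.0]
contact_force: [-1.9, 0.3, 6.5]
width: 0.622
```

The opening is 58.5 mm, so the jaws are on the collar. I'll wait for the grip to settle, then lift.

Emit:
arm_command(
  grip=[5,5,5,5,5],
  linear=[
    [0,0,0],
    [0,0,1],
    [0,0,3],
    [0,0,5],
    [0,0,7],
  ],
  yaw=[0,0,0,0,0],
)

```text
time_s: 4.05
tool_pos: [648.6, -16.3, 139.8]
orientation: [0.672, 0.74, -0.0, -0.0]
contact_force: [-0.3, 0.2, -0.5]
width: 0.617
```

Emit:
arm_command(
  grip=[5,5,5,5,5],
  linear=[
    [0,0,2.5],
    [0,0,5],
    [0,0,7.5],
    [0,0,10],
    [0,0,11],
  ],
  yaw=[0,0,0,0,0],
)

```text
time_s: 4.47
tool_pos: [649.6, -16.2, 252.5]
orientation: [0.672, 0.74, 0.001, 0.001]
contact_force: [-0.1, -0.1, -0.9]
width: 0.617
```

```bash
python3 - <<'E'
from h import *
import pickle
st=read_state();im=get_image('wrist');cv2.imwrite('pics/w3.png',im);pickle.dump(st,open('st3.pkl','wb'));print(st['tool_pos'],st['orientation'],st['width'],st['contact_force'])
E
```

```text
[649.57229289 -16.17201634 252.54334637] [0.67231066 0.74026661 0.00126573 0.00145705] 0.6174080892587532 [-0.08206967 -0.12838485 -0.87124993]
```

View pics/w3.png

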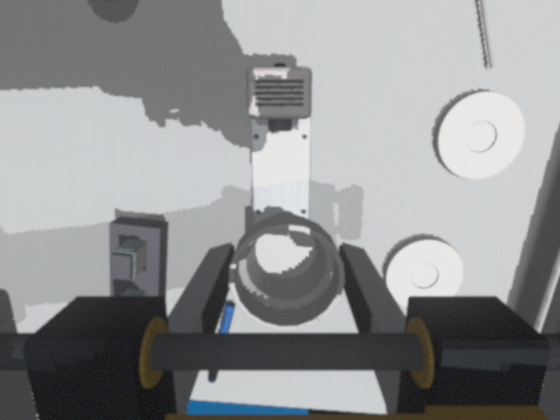

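The cup is held with its rim centred at (286,267), clear of the photometer. I'll move towards the stack cup, stopping short so the wrist camera sees both rims.

Emit:
arm_command(
  grip=[5,5,5,5,5],
  linear=[
    [-3,1.5,0],
    [-6.5,3.2,0],
    [-10,5,0],
    [-13.5,6.7,0],
    [-16.5,8.5,0],
  ],
  yaw=[0,0,0,0,0],
)

```text
time_s: 4.93
tool_pos: [481.0, 68.8, 247.2]
orientation: [0.672, 0.74, -0.001, -0.0]
contact_force: [-0.2, 0.7, -0.6]
width: 0.619
```

Emit:
arm_command(
  grip=[5,5,5,5,5],
  linear=[
    [-2,1,0],
    [-4,1.8,0],
    [-4.2,2,0],
    [-4.2,2,0],
    [-4.2,2,0],
  ],
  yaw=[0,0,0,0,0],
)

```text
time_s: 5.35
tool_pos: [442.1, 88.1, 248.2]
orientation: [0.673, 0.74, -0.0, -0.0]
contact_force: [1.1, -0.5, -0.3]
width: 0.621
```

```bash
python3 - <<'E'
from h import *
import pickle
st=read_state();im=get_image('wrist');cv2.imwrite('pics/w4.png',im);pickle.dump(st,open('st4.pkl','wb'));print(st['tool_pos'],st['orientation'],st['width'],st['contact_force'])
E
```

```text
[442.0920212   88.08395    248.16022305] [ 6.72512258e-01  7.40085974e-01 -1.15715294e-04 -2.19356380e-05] 0.6209852668563353 [ 1.07900402 -0.54149153 -0.34103004]
```

View pics/w4.png

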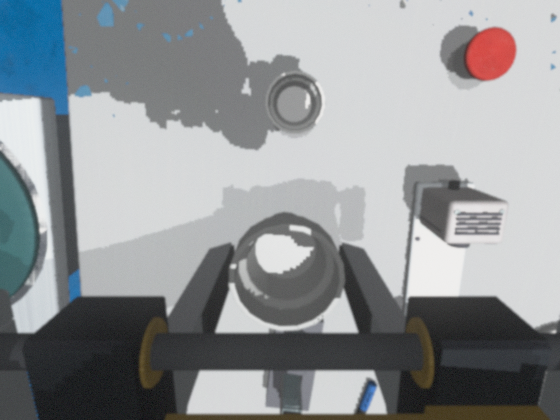

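```bash
python3 - <<'E'
import cv2
w=cv2.imread("pics/w4.png")
cv2.imwrite("pics/w4a.png",cv2.resize(w[60:150,250:340],None,fx=6,fy=6,interpolation=cv2.INTER_CUBIC))
cv2.imwrite("pics/w4b.png",cv2.resize(w[200:335,215:355],None,fx=4,fy=4,interpolation=cv2.INTER_CUBIC))
E
```

```text
(no output)
```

View pics/w4a.png

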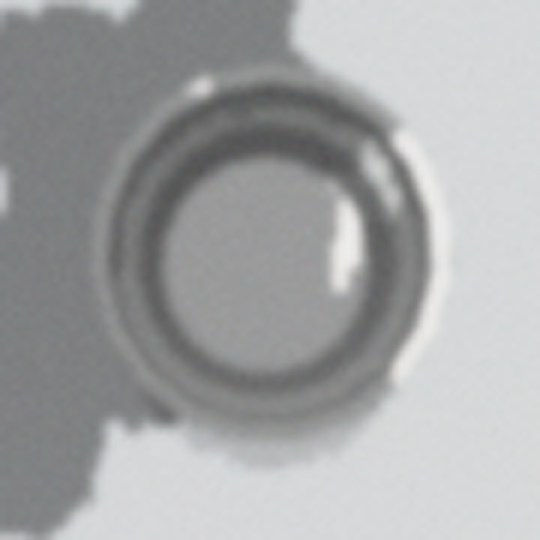

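View pics/w4b.png

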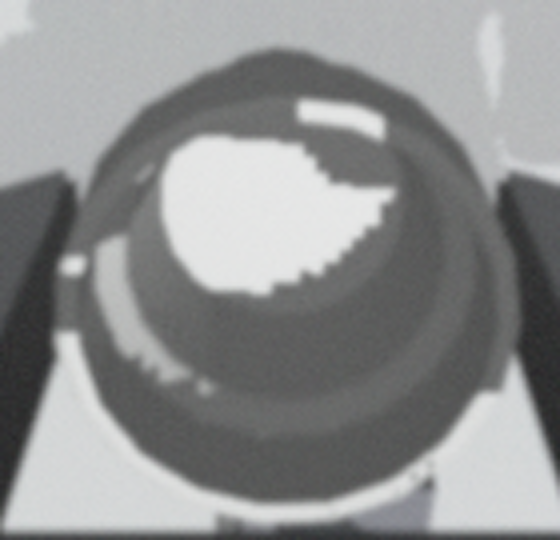

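```bash
python3 - <<'E'
from h import *
import pickle
from scipy.spatial.transform import Rotation as R
np.set_printoptions(precision=1,suppress=True)
st=pickle.load(open('st4.pkl','rb'))
A=((250,60),6)
for c,z in [((272,248),70),((272,265),70),((96,248),70),((448,248),70),((272,65),70),((272,431),70),((266,263),30)]:
    print(c,z,onz('wrist',full(c,*A),z,st))
zt=st['tool_pos'][2]+14
for c in[(288,284),(57,284),(517,284),(288,48),(288,520)]:
    p=onz('wrist',full(c,(215,200),4),zt,st)
    print('held',c,p,R.from_quat(st['orientation']).inv().apply(p-st['tool_pos']))
E
```

```text
(272, 248) 70 [441.8 181.1  70. ]
(272, 265) 70 [442.  178.5  70. ]
(96, 248) 70 [413.8 178.4  70. ]
(448, 248) 70 [469.7 183.8  70. ]
(272, 65) 70 [439.  208.2  70. ]
(272, 431) 70 [444.7 152.7  70. ]
(266, 263) 30 [441.7 180.3  30. ]
held (288, 284) [442.1  93.3 262.2] [  5.2   0.5 -14. ]
held (57, 284) [414.1  90.7 262.2] [  5.2 -27.6 -14. ]
held (517, 284) [469.8  96.  262.2] [  5.2  28.4 -14. ]
held (288, 48) [439.2 123.  262.2] [ 35.    0.5 -14. ]
held (288, 520) [445.2  60.7 262.2] [-27.6   0.5 -14. ]
```

The wrist view shows the stack rim centre at about (295,101) and the held rim at (287,271). The relative shift needed is about (0,+88), putting the TCP at y ≈ 176. I'll move above the cup first and then check with the fixed cameras.

Emit:
arm_command(
  grip=[5,5,5,5,5],
  linear=[
    [0,2.5,-1],
    [0,5,-2.5],
    [0,7.5,-5],
    [0,8.8,-7],
    [0,8.8,-9.8],
  ],
  yaw=[0,0,0,0,0],
)

```text
time_s: 5.82
tool_pos: [442.5, 179.5, 149.9]
orientation: [0.671, 0.741, 0.001, -0.0]
contact_force: [0.6, -0.2, -2.0]
width: 0.613
```

Emit:
arm_command(
  grip=[5,5,5,5,5],
  linear=[
    [0,0,0],
    [0,0,0],
    [0,0,0],
    [0,0,0],
    [0,0,0],
  ],
  yaw=[0,0,0,0,0],
)

```text
time_s: 6.23
tool_pos: [442.6, 176.3, 151.6]
orientation: [0.673, 0.74, 0.001, 0.001]
contact_force: [0.6, 1.4, -0.1]
width: 0.618
```

```bash
python3 - <<'E'
from h import *
st=read_state();a=get_image('scene');b=get_image('side');print(st['tool_pos'],st['contact_force'])
cv2.imwrite('pics/s5.png',np.hstack([cv2.resize(a[110:230,150:250],(400,480),interpolation=cv2.INTER_CUBIC),cv2.resize(b[110:230,170:270],(400,480),interpolation=cv2.INTER_CUBIC)]))
E
```

```text
[442.57077973 176.253762   151.64347601] [ 0.60737097  1.42160766 -0.14150165]
```

View pics/s5.png

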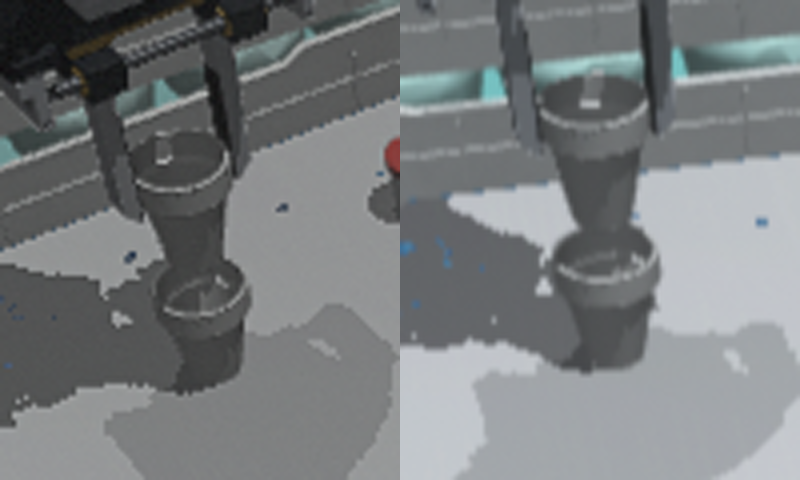

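```bash
python3 - <<'E'
from h import *
np.set_printoptions(precision=1,suppress=True)
for n,o,h,s in(('scene',(150,110),(179.5,162),(202,289)),('side',(170,110),(192.5,105),(206.5,252))):
    print(n,onz(n,full(h,o,4),164.6),onz(n,full(s,o,4),70))
E
```

```text
scene [442.3 171.2 164.6] [440.6 172.4  70. ]
side [442.4 167.8 164.6] [442.5 176.1  70. ]
```

The fixed views agree in x and ask for about +1 to +8 mm in y. I'll shift +2.5 mm and lower in steps, watching the force.

Emit:
arm_command(
  grip=[5,5,5,5,5],
  linear=[
    [0,0.25,0],
    [0,0.25,-1],
    [0,0.25,-2],
    [0,0.25,-3],
    [0,0.25,-4],
  ],
  yaw=[0,0,0,0,0],
)

```text
time_s: 6.75
tool_pos: [441.4, 178.9, 109.0]
orientation: [0.672, 0.74, -0.0, -0.0]
contact_force: [0.1, -1.0, -1.2]
width: 0.618
```

Emit:
arm_command(
  grip=[5,5,5,5,5],
  linear=[
    [0,0,-0.4],
    [0,0,-0.8],
    [0,0,-1.2],
    [0,0,-1.2],
    [0,0,-1.2],
  ],
  yaw=[0,0,0,0,0],
)

```text
time_s: 7.17
tool_pos: [441.7, 179.1, 98.4]
orientation: [0.672, 0.74, -0.0, -0.0]
contact_force: [0.7, -0.3, -1.2]
width: 0.617
```

No contact yet. I'll continue down towards z ≈ 88.

Emit:
arm_command(
  grip=[5,5,5,5,5],
  linear=[
    [0,0,-0.3],
    [0,0,-0.6],
    [0,0,-0.8],
    [0,0,-0.8],
    [0,0,-0.8],
  ],
  yaw=[0,0,0,0,0],
)

```text
time_s: 7.58
tool_pos: [441.7, 179.0, 90.4]
orientation: [0.672, 0.74, -0.0, -0.0]
contact_force: [0.5, 0.1, -1.0]
width: 0.617
```

Emit:
arm_command(
  grip=[5,5,5,5,5],
  linear=[
    [0,0,-0.1],
    [0,0,-0.2],
    [0,0,-0.2],
    [0,0,-0.2],
    [0,0,-0.2],
  ],
  yaw=[0,0,0,0,0],
)

```text
time_s: 8.0
tool_pos: [441.8, 179.0, 88.4]
orientation: [0.672, 0.74, -0.0, -0.0]
contact_force: [-0.1, -0.1, -1.4]
width: 0.617
```

```bash
python3 - <<'E'
from h import *
st=read_state();a=get_image('scene');b=get_image('side');print(st['tool_pos'],st['contact_force'])
cv2.imwrite('pics/s6.png',np.hstack([cv2.resize(a[110:230,150:250],(400,480),interpolation=cv2.INTER_CUBIC),cv2.resize(b[110:230,170:270],(400,480),interpolation=cv2.INTER_CUBIC)]))
E
```

```text
[441.75431918 179.0196594   88.44903202] [-0.10961891 -0.10820249 -1.42149467]
```

View pics/s6.png

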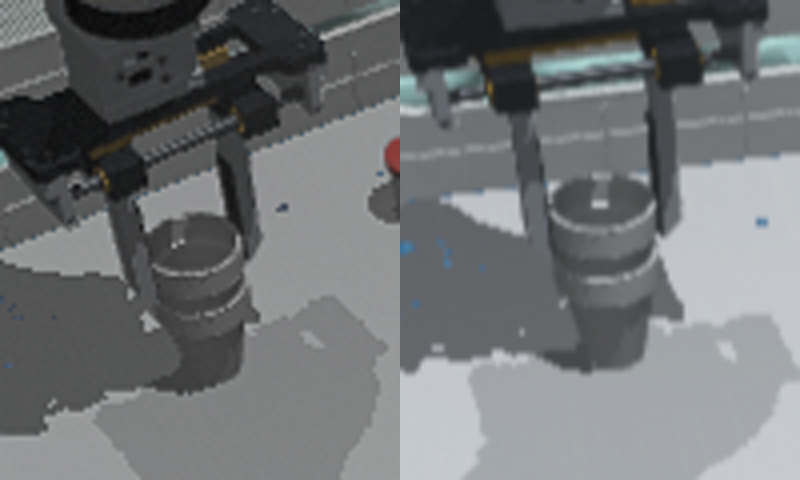

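The cup is almost nested and well aligned. I'll go the last couple of mm until the force shows contact.

Emit:
arm_command(
  grip=[5,5,5,5,5],
  linear=[
    [0,0,-0.1],
    [0,0,-0.15],
    [0,0,-0.15],
    [0,0,-0.15],
    [0,0,-0.15],
  ],
  yaw=[0,0,0,0,0],
)

```text
time_s: 8.52
tool_pos: [441.8, 179.1, 87.0]
orientation: [0.672, 0.74, 0.0, 0.0]
contact_force: [-0.3, 0.1, 2.6]
width: 0.615
```

The force changed by +4 N, so the foot is on the inner floor. I'll open slowly and then rise.

Emit:
arm_command(
  grip=[6.2,6.6,7.5,8.5,9],
  linear=[
    [0,0,0],
    [0,0,0],
    [0,0,0],
    [0,0,0],
    [0,0,0],
  ],
  yaw=[0,0,0,0,0],
)

```text
time_s: 8.93
tool_pos: [441.7, 179.0, 86.9]
orientation: [0.672, 0.74, -0.0, -0.0]
contact_force: [-0.4, 0.3, 0.6]
width: 0.879
```

Emit:
arm_command(
  grip=[9,9,9,9,9],
  linear=[
    [0,0,0],
    [0,0,0],
    [0,0,0],
    [0,0,0],
    [0,0,0],
  ],
  yaw=[0,0,0,0,0],
)

```text
time_s: 9.35
tool_pos: [441.7, 179.0, 86.9]
orientation: [0.672, 0.74, -0.0, -0.0]
contact_force: [-0.9, 0.8, 0.1]
width: 0.957
```

Emit:
arm_command(
  grip=[9,9,9,9,9],
  linear=[
    [0,0,2],
    [0,0,5],
    [0,0,8],
    [0,0,12],
    [0,0,15],
  ],
  yaw=[0,0,0,0,0],
)

```text
time_s: 9.77
tool_pos: [441.6, 179.5, 239.5]
orientation: [0.672, 0.74, 0.0, 0.0]
contact_force: [0.2, 0.8, 1.0]
width: 0.959
```

```bash
python3 - <<'E'
from h import *
st=read_state();a=get_image('scene');b=get_image('side');print(st['tool_pos'],st['contact_force'])
cv2.imwrite('pics/s7.png',np.hstack([cv2.resize(a[110:230,150:250],(400,480),interpolation=cv2.INTER_CUBIC),cv2.resize(b[110:230,170:270],(400,480),interpolation=cv2.INTER_CUBIC)]))
E
```

```text
[441.61903609 179.45157012 239.48539327] [0.1547211  0.83945723 0.9673719 ]
```

View pics/s7.png

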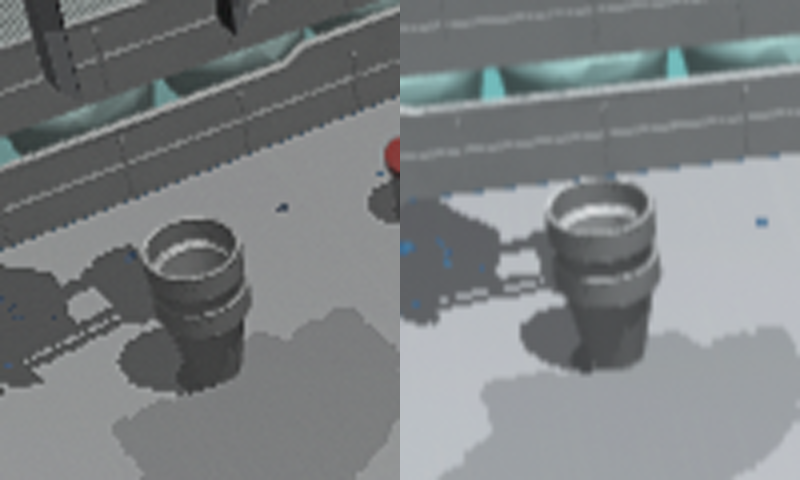

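```bash
python3 - <<'E'
from h import *
np.set_printoptions(precision=1,suppress=True)
for n,o,h in(('scene',(150,110),(193,249)),('side',(170,110),(200.5,210))):
    print(n,onz(n,full(h,o,4),100))
K=lambda n,p:cv2.projectPoints(np.array([p],float),camera_model(n)['rvec'],camera_model(n)['tvec'],camera_model(n)['mtx'],None)[0].ravel()
for n,o in(('scene',(150,110)),('side',(170,110))):
    for p in((441.5,174.2,0),(441.5,174.2,70),(441.5,174.2,80),(441.5,174.2,100),(441.5,174.2,110)): print(n,p,(K(n,p)-o)*4)
E
```

```text
scene [440.7 174.1 100. ]
side [441.3 171.3 100. ]
scene (441.5, 174.2, 0) [217.6 368.4]
scene (441.5, 174.2, 70) [200.5 285.2]
scene (441.5, 174.2, 80) [197.9 272.6]
scene (441.5, 174.2, 100) [192.6 246.9]
scene (441.5, 174.2, 110) [189.9 233.7]
side (441.5, 174.2, 0) [214.1 355.6]
side (441.5, 174.2, 70) [203.6 252.6]
side (441.5, 174.2, 80) [202.  237.1]
side (441.5, 174.2, 100) [198.7 205.5]
side (441.5, 174.2, 110) [197.1 189.4]
```

The upper rim is at z ≈ 100 and coaxial with the stack cup, so the cup is fully nested. Now I'll go over the tall cell.

Emit:
arm_command(
  grip=[9,9,9,9,9],
  linear=[
    [0.3,-3.6,0],
    [0.6,-7.2,0],
    [0.9,-10.9,0],
    [1.2,-14.5,0],
    [1.5,-18.2,0],
  ],
  yaw=[-0.01,-0.02,-0.03,-0.04,-0.06],
)

```text
time_s: 10.28
tool_pos: [456.3, -4.7, 236.7]
orientation: [0.694, 0.72, -0.0, 0.0]
contact_force: [1.0, -0.4, 0.5]
width: 0.957
```

Emit:
arm_command(
  grip=[9,9,9,9,9],
  linear=[
    [0.3,-3.6,0],
    [0.6,-7.2,0],
    [0.9,-10.9,0],
    [1.2,-14.5,0],
    [1.5,-18.2,0],
  ],
  yaw=[-0.01,-0.02,-0.03,-0.04,-0.06],
)

```text
time_s: 10.7
tool_pos: [471.3, -186.8, 236.6]
orientation: [0.716, 0.698, -0.0, -0.0]
contact_force: [0.6, 0.3, 0.5]
width: 0.96
```

Emit:
arm_command(
  grip=[8,7,6.4,6,6],
  linear=[
    [0,0,-1],
    [0,0,-2],
    [0,0,-3],
    [0,0,-4],
    [0,0,-4],
  ],
  yaw=[0,0,0,0,0],
)

```text
time_s: 11.12
tool_pos: [470.9, -183.7, 194.8]
orientation: [0.715, 0.699, -0.0, -0.001]
contact_force: [-0.7, 0.2, 0.3]
width: 0.654
```

```bash
python3 - <<'E'
from h import *
import pickle
get_image('scene')
st=read_state();im=get_image('wrist');cv2.imwrite('pics/w8.png',im);pickle.dump(st,open('st8.pkl','wb'));print(st['tool_pos'],st['orientation'],st['width'])
cv2.imwrite("pics/w8a.png",cv2.resize(im[110:310,200:370],None,fx=3,fy=3,interpolation=cv2.INTER_CUBIC))
E
```

```text
[ 471.31194007 -183.8816672   195.91881442] [ 7.14960926e-01  6.99163744e-01 -3.22932362e-04 -9.10142889e-04] 0.6412636939885191
```

View pics/w8.png

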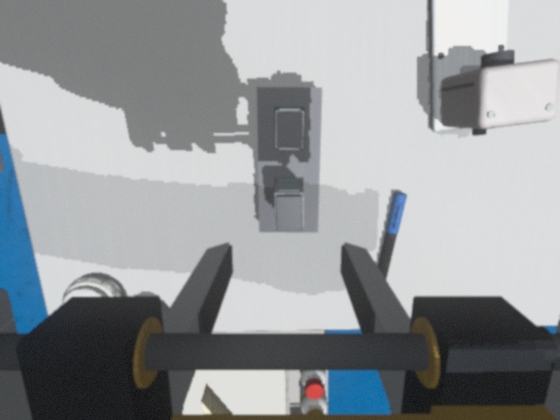

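View pics/w8a.png

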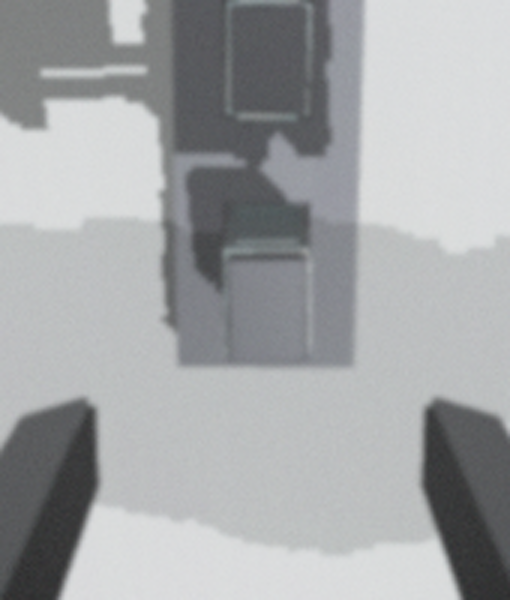

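```bash
python3 - <<'E'
from h import *
import pickle
np.set_printoptions(precision=1,suppress=True)
st=pickle.load(open('st8.pkl','rb'));A=((200,110),3)
for n,c,z in[('tall',(268,306),92),('tl',(224,250),92),('tr',(312,250),92),('bl',(229,364),92),('br',(310,364),92),
 ('rackNL',(180,366),30),('rackNR',(354,366),30),('rackL0',(175,0),30),('rackR0',(365,0),30)]:
    print(n,onz('wrist',full(c,*A),z,st))
F=[full(c,(0,0),1) for c in[(257,86),(321,87)]]
print([onz('wrist',c,30,st) for c in F])
q=st['orientation'];print(2*np.arctan2(q[1],q[0])-np.pi/2)
E
```

```text
tall [ 473.6 -181.    92. ]
tl [ 462.  -165.1   92. ]
tr [ 485.7 -165.6   92. ]
bl [ 462.4 -197.4   92. ]
br [ 484.9 -197.9   92. ]
rackNL [ 443.2 -218.4   30. ]
rackNR [ 502.4 -219.7   30. ]
rackL0 [446.7 -98.8  30. ]
rackR0 [ 505.7 -100.2   30. ]
[array([446.7, -78. ,  30. ]), array([505.3, -80.2,  30. ])]
-0.022341064256661047
```

The wrist view puts the cell at (473.6,-181) and the fixed views at (473,-186). The jaw yaw of -0.022 matches the rack. I'll descend and close gently on the frosted faces.

Emit:
arm_command(
  grip=[6,6,6,6,6],
  linear=[
    [0.2,-0.1,-3],
    [0.2,-0.1,-6],
    [0.2,-0.1,-9],
    [0.2,-0.1,-12],
    [0.2,-0.1,-13.7],
  ],
  yaw=[0,0,0,0,0],
)

```text
time_s: 11.63
tool_pos: [473.1, -185.3, 57.8]
orientation: [0.715, 0.699, -0.0, -0.001]
contact_force: [0.6, -0.2, -0.4]
width: 0.634
```

Emit:
arm_command(
  grip=[6,5,4.5,4,3.6],
  linear=[
    [0,0,0],
    [0,0,0],
    [0,0,0],
    [0,0,0],
    [0,0,0],
  ],
  yaw=[0,0,0,0,0],
  grip_force=15,
)

```text
time_s: 12.05
tool_pos: [474.4, -186.3, 61.2]
orientation: [0.716, 0.699, 0.0, 0.001]
contact_force: [-1.0, -0.1, 0.3]
width: 0.401
```

```bash
python3 - <<'E'
from h import *
st=read_state();a=get_image('scene');b=get_image('side');print(st['tool_pos'],st['contact_force'],st['width'])
cv2.imwrite('pics/s9.png',np.hstack([cv2.resize(a[230:330,240:340],(400,400),interpolation=cv2.INTER_CUBIC),cv2.resize(b[240:340,220:320],(400,400),interpolation=cv2.INTER_CUBIC)]))
E
```

```text
[ 474.44453814 -186.30267918   61.23788256] [-0.97724716 -0.0692827   0.26788071] 0.40103043633719165
```

View pics/s9.png

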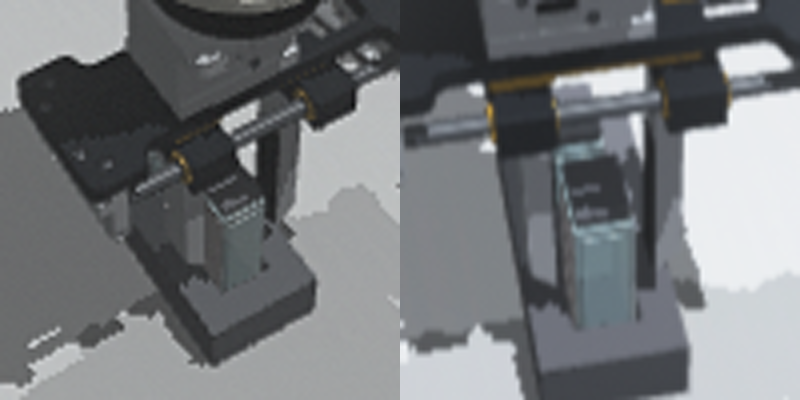

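The fingers straddle the frosted faces, as seen at the right half in the side view. Closing.

Emit:
arm_command(
  grip=[3.2,2.8,2.4,2,2],
  linear=[
    [0,0,0],
    [0,0,0],
    [0,0,0],
    [0,0,0],
    [0,0,0],
  ],
  yaw=[0,0,0,0,0],
  grip_force=15,
)

```text
time_s: 12.57
tool_pos: [473.7, -186.0, 60.0]
orientation: [0.716, 0.699, -0.0, -0.0]
contact_force: [-1.3, -0.4, 2.6]
width: 0.256
```

Emit:
arm_command(
  grip=[2,2,2,2,2],
  linear=[
    [0,0,0],
    [0,0,0],
    [0,0,0],
    [0,0,0],
    [0,0,0],
  ],
  yaw=[0,0,0,0,0],
  grip_force=20,
)

```text
time_s: 12.98
tool_pos: [473.8, -186.0, 60.0]
orientation: [0.716, 0.699, -0.0, 0.0]
contact_force: [-2.0, -0.7, 3.8]
width: 0.256
```

```bash
python3 - <<'E'
from h import *
import pickle
st=read_state();im=get_image('wrist');cv2.imwrite('pics/w10.png',im);pickle.dump(st,open('st10.pkl','wb'));print(st['tool_pos'],st['orientation'],st['width']*94,st['contact_force'],st['ft_torque'])
cv2.imwrite("pics/w10a.png",cv2.resize(im[150:330,200:370],None,fx=3,fy=3,interpolation=cv2.INTER_CUBIC))
E
```

```text
[ 473.76812798 -186.01391242   59.96596377] [ 7.15532767e-01  6.98579170e-01 -5.35006845e-05  2.11117469e-05] 24.091080116415103 [-2.0435153  -0.65819406  3.8215813 ] [-0.10873529  0.24023142 -0.00705914]
```

View pics/w10a.png

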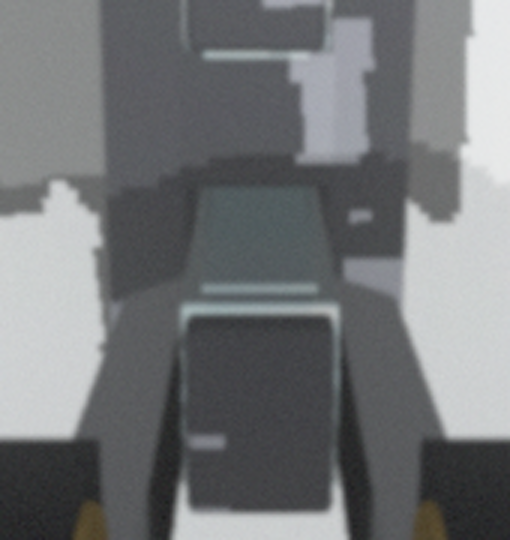

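The opening is 24.1 mm, so the grip is square on the frosted faces. I'll compute the cell's place in the tool frame, then lift straight up.

```bash
python3 - <<'E'
from h import *
import pickle
from scipy.spatial.transform import Rotation as R
np.set_printoptions(precision=1,suppress=True)
st=pickle.load(open('st10.pkl','rb'))
for c in[(260,303),(260,512),(183,303),(338,303),(187,512),(333,512)]:
    p=onz('wrist',full(c,(200,150),3),92,st);print(c,p,R.from_quat(st['orientation']).inv().apply(p-st['tool_pos']))
E
```

```text
(260, 303) [ 474.5 -163.2   92. ] [ 22.8   0.2 -32. ]
(260, 512) [ 473.7 -196.6   92. ] [-10.6   0.2 -32. ]
(183, 303) [ 463.6 -162.9   92. ] [ 22.8 -10.7 -32. ]
(338, 303) [ 485.5 -163.4   92. ] [ 22.8  11.2 -32. ]
(187, 512) [ 462.8 -196.3   92. ] [-10.6 -10.7 -32. ]
(333, 512) [ 484.6 -196.8   92. ] [-10.6  11.1 -32. ]
```

Emit:
arm_command(
  grip=[2,2,2,2,2],
  linear=[
    [0,0,0.5],
    [0,0,1],
    [0,0,2],
    [0,0,3],
    [0,0,4],
  ],
  yaw=[0,0,0,0,0],
)

```text
time_s: 13.45
tool_pos: [473.9, -186.0, 101.2]
orientation: [0.716, 0.699, 0.0, 0.0]
contact_force: [-0.1, 0.7, -1.3]
width: 0.256
```

Emit:
arm_command(
  grip=[2,2,2,2,2],
  linear=[
    [0,0,2],
    [0,0,4],
    [0,0,7],
    [0,0,10],
    [0,0,13],
  ],
  yaw=[0,0,0,0,0],
)

```text
time_s: 13.87
tool_pos: [473.5, -185.7, 232.4]
orientation: [0.715, 0.699, 0.0, 0.0]
contact_force: [-0.3, -0.0, -0.9]
width: 0.254
```

```bash
python3 - <<'E'
from h import *
np.set_printoptions(precision=1,suppress=True)
S={'scene':((180,140),[(380,120),(427,152),(497,118),(450,82)],[(582,283),(636,328),(710,275),(655,238)]),
'side':((195,150),[(437,110),(467,155),(565,135),(535,95)],[(575,325),(610,382),(725,355),(690,300)])}
C={}
for n,(o,a,b) in S.items():
    for z in(90,102):
        A=np.mean([onz(n,full(c,o,4),z) for c in a],0);B=np.mean([onz(n,full(c,o,4),z) for c in b],0)
        v=A-B;print(n,z,A[:2],B[:2],(A+B)[:2]/2,np.hypot(v[0],v[1]),np.arctan2(-v[0],v[1]))
    C[n]=(full(np.mean(a,0),o,4),full(np.mean(b,0),o,4))
for i in(0,1):print(tri([ray(n,C[n][i]) for n in C]))
E
```

```text
scene 90 [629.6  74. ] [647.5 -98.6] [638.6 -12.3] 173.47119222772253 0.10312262792324718
scene 102 [621.8  62.3] [ 639.3 -107. ] [630.5 -22.4] 170.20137971839046 0.10312262792324682
side 90 [633.3  73. ] [ 649.8 -100.9] [641.5 -14. ] 174.67618332895958 0.09432871097242453
side 102 [627.8  56.6] [ 643.8 -113.3] [635.8 -28.3] 170.7342961497572 0.09432871097242519
[636.3  83.5  81.1]
[653.8 -92.   80.7]
```

Head tops at z = 90 fit best. The photometer centre is (640,-13) in the fixed views and (644,-4) in the wrist view. Allowing for the cell's apparent offset of +6 mm in the wrist view, both put the TCP at about y -11. Moving over the gap.

Emit:
arm_command(
  grip=[2,2,2,2,2],
  linear=[
    [1.7,1.7,0],
    [3.4,3.4,0],
    [5.2,5.2,0],
    [7,7,0],
    [8.8,8.8,0],
  ],
  yaw=[0.02,0.04,0.06,0.06,0.06],
)

```text
time_s: 14.28
tool_pos: [562.4, -97.1, 231.1]
orientation: [0.694, 0.72, 0.0, 0.0]
contact_force: [-0.8, -1.1, -1.7]
width: 0.255
```

Emit:
arm_command(
  grip=[2,2,2,2,2],
  linear=[
    [1.7,1.7,0],
    [3.4,3.4,0],
    [5.2,5.3,0],
    [7,7,0],
    [8,8.6,-1],
  ],
  yaw=[0.02,0.04,0.06,0.06,0.06],
)

```text
time_s: 14.7
tool_pos: [643.7, -10.7, 222.3]
orientation: [0.672, 0.74, 0.001, 0.001]
contact_force: [1.1, -0.7, -1.3]
width: 0.254
```

Emit:
arm_command(
  grip=[2,2,2,2,2],
  linear=[
    [0,0,-1],
    [0,0,-2],
    [0,0,-3],
    [0,0,-4],
    [0,0,-4],
  ],
  yaw=[0,0,0,0,0],
)

```text
time_s: 15.12
tool_pos: [640.5, -13.1, 178.0]
orientation: [0.673, 0.74, -0.001, -0.001]
contact_force: [-0.5, 0.0, -1.2]
width: 0.252
```

Emit:
arm_command(
  grip=[2,2,2,2,2],
  linear=[
    [0,0,0],
    [0,0,0],
    [0,0,0],
    [0,0,0],
    [0,0,0],
  ],
  yaw=[0,0,0,0,0],
)

```text
time_s: 15.53
tool_pos: [641.9, -12.0, 180.3]
orientation: [0.672, 0.74, 0.0, 0.0]
contact_force: [-0.9, 0.4, -0.8]
width: 0.254
```

```bash
python3 - <<'E'
from h import *
import pickle
st=read_state();im=get_image('wrist');a=get_image('scene');b=get_image('side');cv2.imwrite('pics/w11.png',im);pickle.dump(st,open('st11.pkl','wb'));print(st['tool_pos'],st['orientation'],st['width']*94,st['contact_force'])
q=st['orientation'];print(2*np.arctan2(q[1],q[0])-np.pi/2)
cv2.imwrite('pics/s11_sc.png',a);cv2.imwrite('pics/s11_sd.png',b)
cv2.imwrite('pics/s11.png',np.hstack([cv2.resize(a[120:250,260:360],(400,520),interpolation=cv2.INTER_CUBIC),cv2.resize(b[150:280,290:390],(400,520),interpolation=cv2.INTER_CUBIC)]))
E
```

```text
[641.89755339 -12.01014346 180.32950497] [6.72388353e-01 7.40198511e-01 1.38901630e-04 2.17572766e-04] 23.897317569921274 [-0.94947009  0.44520916 -0.77340792]
0.0959348331226304
```

View pics/w11.png

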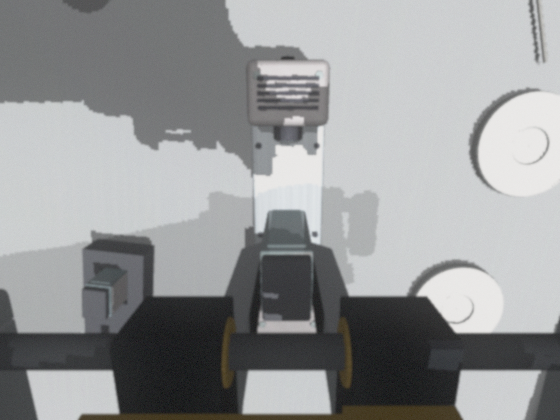

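View pics/s11.png

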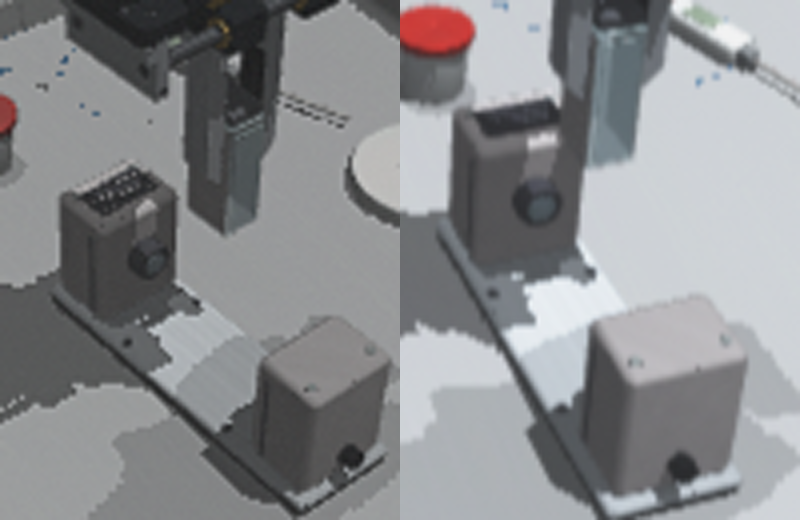

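The cell is held above the gap: at (287,285) in the wrist view, with head 1 at (288,92). The fixed views show clear room. Lowering to measuring height.

Emit:
arm_command(
  grip=[2,2,2,2,2],
  linear=[
    [0,0,-2],
    [0,0,-4],
    [0,0,-6],
    [0,0,-8],
    [0,0,-9.2],
  ],
  yaw=[0,0,0,0,0],
)

```text
time_s: 16.1
tool_pos: [641.0, -12.0, 86.0]
orientation: [0.672, 0.74, -0.001, -0.001]
contact_force: [-0.7, -0.1, -1.8]
width: 0.252
```

Emit:
arm_command(
  grip=[2,2,2,2,2],
  linear=[
    [0,0,-0.5],
    [0,0,-1],
    [0,0,-1],
    [0,0,-1],
    [0,0,-1],
  ],
  yaw=[0,0,0,0,0],
)

```text
time_s: 16.52
tool_pos: [642.3, -12.0, 78.9]
orientation: [0.672, 0.74, 0.0, 0.0]
contact_force: [0.9, -0.1, -0.7]
width: 0.252
```

Emit:
arm_command(
  grip=[2,2,2,2,2],
  linear=[
    [0,0,0],
    [0,0,0],
    [0,0,0],
    [0,0,0],
    [0,0,0],
  ],
  yaw=[0,0,0,0,0],
)

```text
time_s: 16.93
tool_pos: [641.8, -12.0, 78.0]
orientation: [0.672, 0.74, -0.0, 0.0]
contact_force: [-0.5, -0.0, -2.0]
width: 0.253
```

```bash
python3 - <<'E'
from h import *
import pickle
st=read_state();im=get_image('wrist');a=get_image('scene');b=get_image('side');cv2.imwrite('pics/w12.png',im);pickle.dump(st,open('st12.pkl','wb'));print(st['tool_pos'],st['orientation'],st['width']*94,st['contact_force'])
cv2.imwrite('pics/s12_sc.png',a);cv2.imwrite('pics/s12_sd.png',b)
cv2.imwrite('pics/s12a.png',cv2.resize(a[150:255,265:365],None,fx=5.5,fy=5.5,interpolation=cv2.INTER_CUBIC))
cv2.imwrite('pics/s12b.png',cv2.resize(b[165:285,290:390],None,fx=5,fy=5,interpolation=cv2.INTER_CUBIC))
E
```

```text
[641.76967556 -11.98426954  78.01045831] [ 6.72372109e-01  7.40213311e-01 -1.02755205e-05  2.82223027e-05] 23.736016204635565 [-0.47152736 -0.02403934 -1.96990064]
```

View pics/w12.png

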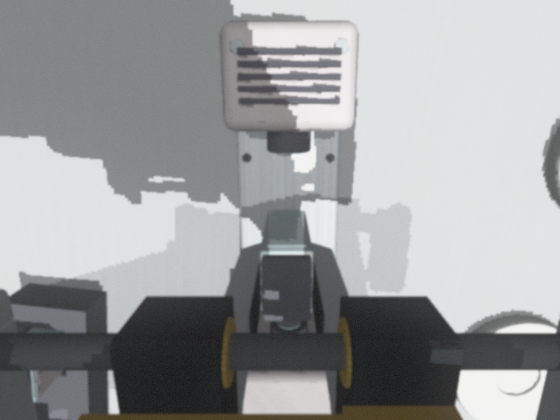

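View pics/s12a.png

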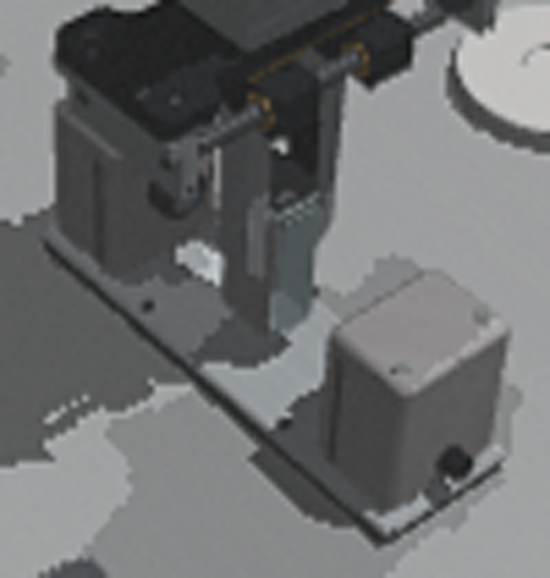

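View pics/s12b.png

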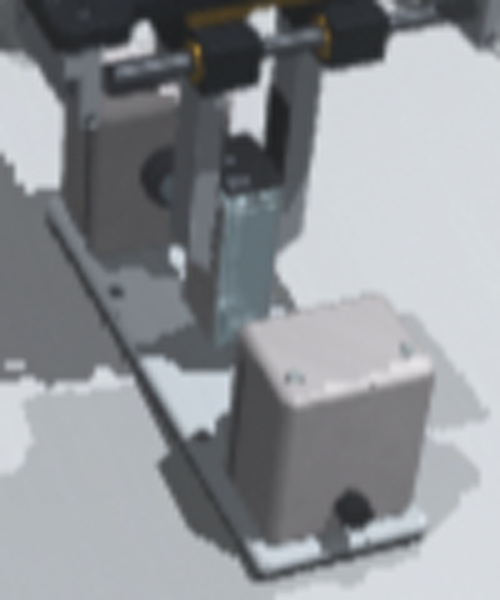

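```bash
python3 - <<'E'
import cv2
w=cv2.imread("pics/w12.png")
cv2.imwrite("pics/w12a.png",cv2.resize(w[115:350,215:365],None,fx=3.5,fy=2.5,interpolation=cv2.INTER_CUBIC))
cv2.imwrite("pics/w12b.png",cv2.resize(w[235:420,230:350],None,fx=4.5,fy=3.2,interpolation=cv2.INTER_CUBIC))
E
```

```text
(no output)
```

View pics/w12a.png

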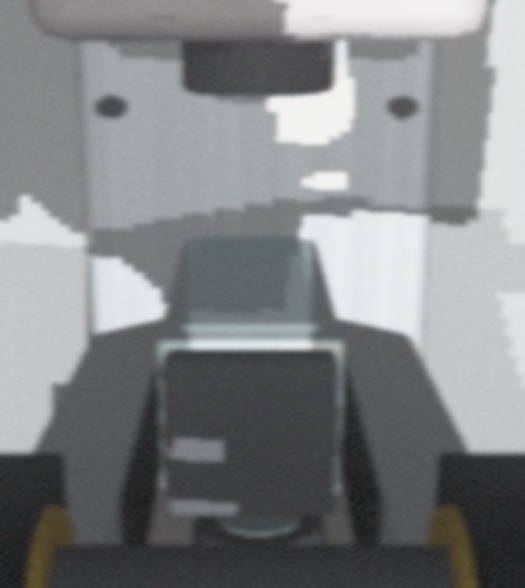

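View pics/w12b.png

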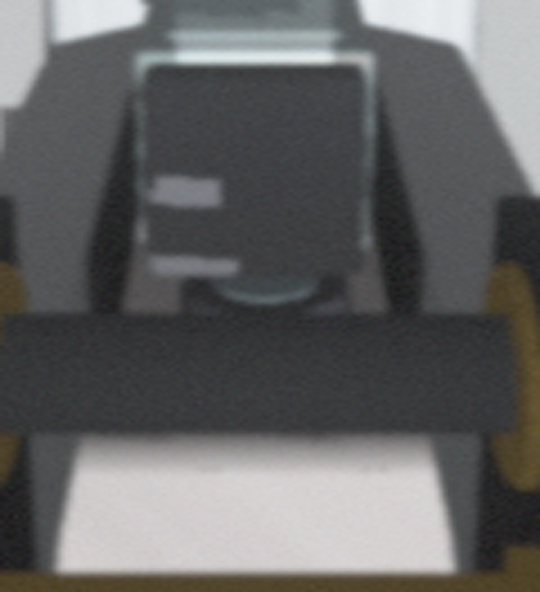

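```bash
python3 - <<'E'
from h import *
import pickle
np.set_printoptions(precision=1,suppress=True)
st=pickle.load(open('st12.pkl','rb'))
yaw=.096;ey=np.array([-np.sin(yaw),np.cos(yaw)]);ex=np.array([np.cos(yaw),np.sin(yaw)])
t=st['tool_pos'][:2]
def W(u,z):
    p=onz('wrist',u,z,st)[:2]-t; return np.array([p@ex,p@ey])
a=lambda c:(215+c[0]/3.5,115+c[1]/2.5)
b=lambda c:(230+c[0]/4.5,235+c[1]/3.2)
print('nose1 tip z67',W(a((258,95)),67),'=> centre y',W(a((258,95)),67)[1]-53)
print('nose1 sides z55',W(a((183,70)),55),W(a((333,70)),55))
print('head1 inner edge z90',W((289,131),90)[1]-65, 'outer',W((289,22),90)[1]-111,'sides',W((221,80),90),W((357,80),90), W((222,120),90),W((356,120),90))
print('base edges z12',W(a((90,100)),12),W(a((430,100)),12))
for z in(61,63,65):print('nose2 glass top',z,W(b((267.5,303)),z),'centre y',W(b((267.5,303)),z)[1]+53)
print('cell top z110 edges',W(a((250,342)),110),W(a((250,518)),110),W(b((255,55)),110),W(b((255,280)),110),'sides',W(b((133,60)),110),W(b((378,60)),110))
print('screws',W(a((110,107)),12),W(a((403,107)),12))
E
```

```text
nose1 tip z67 [ 1.6 59.5] => centre y 6.547373927412032
nose1 sides z55 [-10.1  63.8] [13.4 63.8]
head1 inner edge z90 6.452653964070194 outer 3.976418598658711 sides [-27.5  92.7] [30.5 92.7] [-27.9  76.2] [30.9 76.2]
base edges z12 [-30.4  52.8] [35.1 52.8]
nose2 glass top 61 [  2.2 -48.6] centre y 4.362214956181873
nose2 glass top 63 [  2.2 -47.3] centre y 5.717978303638972
nose2 glass top 65 [  2.2 -45.9] centre y 7.073741651096071
cell top z110 edges [ 0.4 22.3] [  0.4 -11.6] [ 0.5 22.1] [  0.5 -11.7] sides [-11.   21.4] [12.1 21.4]
screws [-26.6  50.9] [30.  50.9]
```

```bash
python3 - <<'E'
from h import *
np.set_printoptions(precision=1,suppress=True)
yaw=.096;ey=np.array([-np.sin(yaw),np.cos(yaw)]);ex=np.array([np.cos(yaw),np.sin(yaw)])
def g(n,o,s,cs,z,dz):
    m=np.mean([onz(n,full(c,o,s),z)[:2] for c in cs],0);return m+ey*17.5
for n,o,s,bot,head2,head1 in(('scene',(265,150),5.5,[(270,332),(312,312)],[(332,328),(408,392),(512,322),(430,270)],None),
 ('side',(290,165),5,[(218,346),(270,332)],[(238,330),(292,408),(437,370),(385,295)],None)):
    c=g(n,o,s,bot,30,0);h=np.mean([onz(n,full(k,o,s),90)[:2] for k in head2],0)
    d=c-h;print(n,'cell',c,'head2',h,'cell-head2 in photometer axes',d@ex,d@ey,'want 0,88')
E
```

```text
scene cell [644.   -4.2] head2 [648.6 -97. ] cell-head2 in photometer axes 4.303627203926999 92.79118548096787 want 0,88
side cell [643.9  -7.1] head2 [ 649.9 -100.9] cell-head2 in photometer axes 2.9913226136274216 93.93997151336562 want 0,88
```

The wrist view asks for about (+1.2,+0.5) mm. My reading of the fixed views is looser and asks for (-3.5,-5), which is what a small misreading of the bottom edge would give. I'll zoom to check that and the height.

```bash
python3 - <<'E'
import cv2,numpy as np
a=cv2.imread('pics/s12_sc.png')[180:220,300:335];b=cv2.imread('pics/s12_sd.png')[185:240,318:353]
A=cv2.resize(a,None,fx=10,fy=10,interpolation=cv2.INTER_NEAREST);B=cv2.resize(b,None,fx=10,fy=10,interpolation=cv2.INTER_NEAREST)
A=cv2.copyMakeBorder(A,0,150,0,20,cv2.BORDER_CONSTANT)
cv2.imwrite('pics/z12.png',cv2.convertScaleAbs(np.hstack([A,B]),alpha=1.3,beta=10))
E
```

```text
(no output)
```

View pics/z12.png

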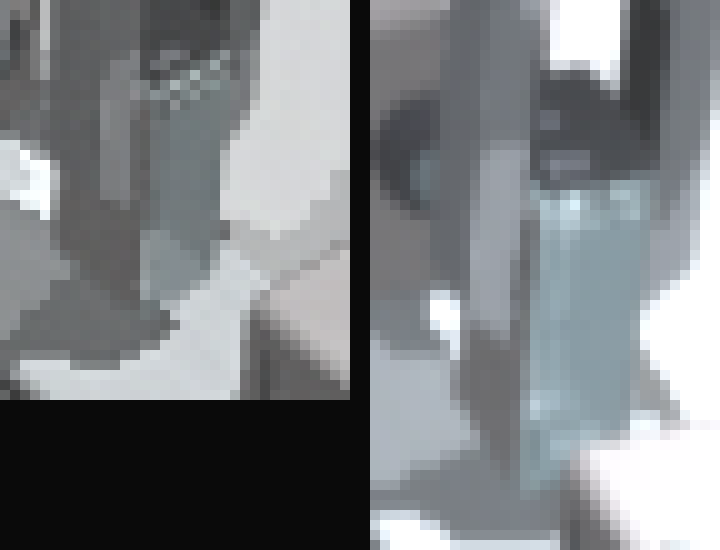

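```bash
python3 - <<'E'
from h import *
np.set_printoptions(precision=1,suppress=True)
yaw=.096;ey=np.array([-np.sin(yaw),np.cos(yaw)]);ex=np.array([np.cos(yaw),np.sin(yaw)])
for nm,n,p,z in(('bl','scene',(313.5,209.5),30),('br','scene',(321,206),30),('tl','scene',(314,189.3),102),('tr','scene',(322.8,186.3),102),
 ('bl','side',(333,233.3),30),('tl','side',(333,204),102),('tr','side',(346.5,202.8),102)):
    q=onz(n,p,z);print(nm,n,q, 'centre',q[:2]+17.5*ey+(12 if 'l' in nm[1] else -12)*ex)
for n in('scene','side'):
    m=camera_model(n)
    for z in (0,72/2+30): pass
    c=np.array([642.1,-11.9])
    # predicted near-face corners if cell centre = TCP
    for l,s,z in(('bl',-1,30),('br',1,30),('tl',-1,102),('tr',1,102)):
        p=np.r_[c-17.5*ey+s*12*ex,z];print(n,l,cv2.projectPoints(p[None],m['rvec'],m['tvec'],m['mtx'],None)[0].ravel())
E
```

```text
bl scene [635.2 -20.1  30. ] centre [645.5  -1.5]
br scene [656.7 -20.6  30. ] centre [643.1  -4.3]
tl scene [628.9 -25.  102. ] centre [639.2  -6.5]
tr scene [650.9 -28.  102. ] centre [637.3 -11.7]
bl side [634.3 -24.7  30. ] centre [644.6  -6.1]
tl side [629.7 -22.2 102. ] centre [640.   -3.6]
tr side [655.5 -24.4 102. ] centre [641.9  -8.1]
scene bl [315.  212.8]
scene br [322.6 208.1]
scene tl [316.5 190.2]
scene tr [324.6 185.5]
side bl [332.7 235.4]
side br [343.9 232.8]
side tl [335.5 206.5]
side tr [347.3 204. ]
```

```bash
python3 - <<'E'
from h import *
np.set_printoptions(precision=1,suppress=True)
yaw=.096;ey=np.array([-np.sin(yaw),np.cos(yaw)]);ex=np.array([np.cos(yaw),np.sin(yaw)])
for n,c,o in(('scene',(472,178),(180,140)),('side',(520,206),(195,150))):
    q=onz(n,full(c,o,4),55);print(n,q,q[:2]-53*ey)
s=cv2.imread("pics/s11_sc.png")[170:200,285:310];d=cv2.imread("pics/s11_sd.png")[185:215,310:345]
z=lambda i:cv2.resize(i,(350 if i is d else 250,300),interpolation=cv2.INTER_NEAREST)
cv2.imwrite('pics/n11.png',cv2.convertScaleAbs(np.hstack([z(s),z(d)]),alpha=1.5,beta=20))
E
```

```text
scene [638.3  50.7  55. ] [643.3  -2.1]
side [637.8  47.6  55. ] [642.9  -5.2]
```

View pics/n11.png

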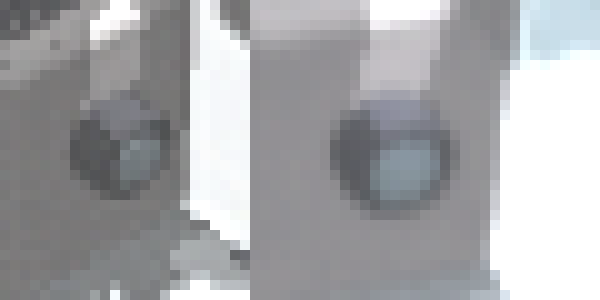

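```bash
python3 - <<'E'
from h import *
np.set_printoptions(precision=1,suppress=True)
yaw=.096;ey=np.array([-np.sin(yaw),np.cos(yaw)])
u={'scene':(298.5,185.7),'side':(325.3,201.2)}
for n in u:
    q=onz(n,u[n],55);print(n,q,q[:2]-53*ey)
print(tri([ray(n,u[n]) for n in u]))
E
```

```text
scene [636.8  44.9  55. ] [641.9  -7.8]
side [639.1  47.   55. ] [644.1  -5.7]
[638.3  46.3  54.5]
```

The nose lens triangulates to z = 54.5 (true 55), which puts the photometer centre at (643,-6.8) in the fixed views. The cell is at (641.7,-6) in those same views. Both methods now agree: shift about +1.2 mm across the axis and about 0 along it.

Emit:
arm_command(
  grip=[2,2,2,2,2],
  linear=[
    [0.05,0,0],
    [0.12,0,0],
    [0.12,0,0],
    [0.12,0,0],
    [0.12,0,0],
  ],
  yaw=[0,0,0,0,0],
)

```text
time_s: 17.5
tool_pos: [642.9, -12.0, 77.9]
orientation: [0.672, 0.74, -0.0, -0.0]
contact_force: [-0.3, -0.6, -2.0]
width: 0.253
```

Emit:
arm_command(
  grip=[2,2,2,2,2],
  linear=[
    [0,0,0],
    [0,0,0],
    [0,0,0],
    [0,0,0],
    [0,0,0],
  ],
  yaw=[0,0,0,0,0],
)

```text
time_s: 17.92
tool_pos: [642.9, -12.0, 77.9]
orientation: [0.672, 0.74, -0.0, 0.0]
contact_force: [-0.4, -0.5, -1.7]
width: 0.253
```

```bash
python3 - <<'E'
from h import *
st=read_state();im=get_image('wrist');a=get_image('scene');print(st['tool_pos'],st['orientation'],st['width']*94,st['contact_force'])
q=st['orientation'];print(2*np.arctan2(q[1],q[0])-np.pi/2)
cv2.imwrite('pics/w13.png',im);cv2.imwrite('pics/s13.png',a)
E
```

```text
[642.94560733 -12.0064305   77.93960035] [ 6.72368328e-01  7.40216744e-01 -6.00971964e-05  3.91611725e-06] 23.815452797253386 [-0.41196609 -0.51591703 -1.70022477]
0.09598899651636339
```

View pics/w13.png

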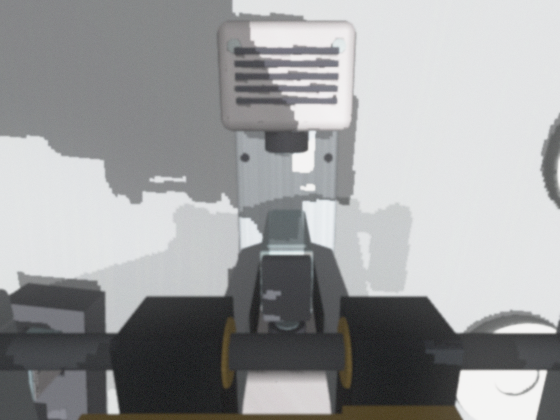

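View pics/s13.png

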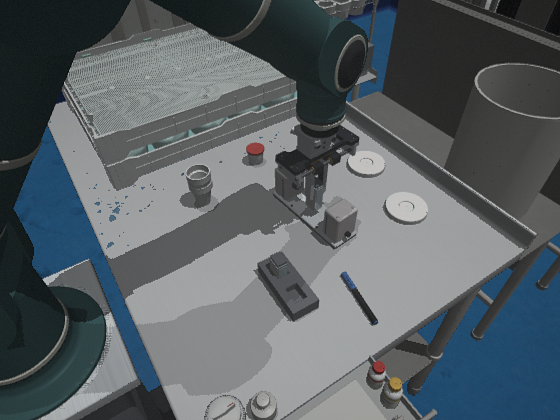

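The noses (col 287) and the cell (col 286.7) are now in line in the wrist view. In the scene view the stack, lidded cup, short cell and marker are all undisturbed. Handing in.

```bash
python3 -c "
from rig import hand_in
print(hand_in())"
```

```text
the job is handed in; nothing more can be done
None
```

I nested the cup, then took the tall cell from the rack. It is held between the heads, and I handed the job in at about 18 s of the 54 s allowed.

**Cup:** I felt the foot touch the inner floor (about +4 N) and then let go. Both fixed views put its rim at about z = 100 mm and within about 3 mm of the other cup's axis, which is right for fully nested.

**Cell:** I gripped it by its frosted faces with the opening at 24 mm and 20 N set. It is held at these values:

| Check | Value | How I know |
|---|---|---|
| Underside height | z ≈ 30 mm | arm reading only: 18 mm above its rack position |
| Light axis through the cell | ≈ 25 mm above its underside | follows from that height |
| Jaw yaw | 0.096 rad | photometer measured 0.095 to 0.098 |
| Outside force on the tool | under 2 N | wrist reading, no sign of contact |

**Other things:** in the last scene picture the short cell, the lidded cup and the marker looked undisturbed.

**Checks that disagreed:**
- **Cell sideways position:** my first reading of the fixed views put the cell about 3 to 6 mm off the middle, and the wrist camera about 1 mm. A better reading of the lens nose (54.5 mm up, true 55 mm) agreed with the wrist camera, so I corrected by 1.2 mm. I expect the cell is within about 2 mm of midway.
- **Absolute positions:** the wrist and fixed cameras differed by about 5 to 7 mm in y, so I relied on positions measured relative to the photometer.

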